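Tighten a screw-down caseback with the caseback wrench

TASK

The watch clamped back-up in the vice has a loose screw-down caseback. Take the larger three-prong caseback wrench from the tray, set its prongs in the caseback's notches and screw the caseback clockwise until it is fully tight against its stop, then stand the wrench upright again in the tray compartment it came from. Turn the caseback only with the wrench, never with the fingers, and leave the other things on the desk where they are.

Things in the scene. Friction and masses are not known exactly. Their poses are not given: they have to be found in the camera images.
- watch_vice: Case vice, fixed to the desk: dark steel base 130 x 70 x 20 mm with two aluminium jaws (tops 34 mm above the desk) that hold a steel watch case, 47 mm across and back-up, over the middle of the base. Origin: centre of the underside; x runs along the long side, z up. Its clamp knob sticks out to 92 mm at +x.
- caseback_top (a point): Point on the caseback's turning axis, level with its flat top face, 38 mm above the desk; z up; its yaw is the vice's. The steel caseback is 38 mm across with six radial notches at its edge, 60 degrees apart, open upwards, each 7 mm wide, 4.5 mm deep, 11.5 to 19.5 mm off the axis. Where the notches stand is not given: find it by sight or feel. The case rim around is 1.5 mm lower.
- caseback (a joint): Turn of the caseback in rad, growing clockwise seen from above (tightening); 2.40 is tight, at the hard stop. It starts between 0.2 and 0.9 and stays where it is left (thread friction about 0.07 N m). Its zero has no fixed relation to the notches or the vice: it differs from watch to watch.
- wrench: Larger wrench, loose, steel, about 160 g, upright on three prongs in a tray compartment. Origin on its axis at the prong tips, z up. Prongs 120 degrees apart, the first towards +x, centred 15.5 mm off the axis (3.6 mm radial, 3 mm wide), 0 to 6 mm above the origin; round head 38 mm across, 6 to 14 mm; flat-sided handle 14 to 70 mm, 22 mm along x, 14 mm along y (grip across y).
- small_wrench: A smaller wrench of the same kind in another compartment, loose: head 26 mm in diameter, handle 14 x 10 mm, 50 mm tall. Does not fit this watch; leave it. Origin at the prong tips, z up.
- case_cushion: Black rubber puck, 42 mm in diameter, 18 mm high, loose in the third compartment; leave it. Origin: centre of the underside.
- tray: Low brushed aluminium pull-out tray, fixed, 82 x 228 mm, walls 22 mm high, 3 mm thick, floor 3 mm thick; two dividers as high as the walls make three compartments along its y (centres about -75, 0, +75 mm, each 76 x 72 mm inside). Origin: centre of the underside; its white housing, 40 mm high, lies behind it from x = +42 to +127 mm.
- dish: Grey ceramic dish, loose, 72 mm across, 22 mm high; leave it. Origin: centre of the underside.
- blower: Orange plastic dust blower standing with its nozzle up, loose, 56 mm across, 100 mm high; leave it. Origin: centre of the underside.
- loupe: Black eye loupe, loose, 32 mm across, 26 mm high; leave it. Origin: centre of the underside.
- parts_container: Clear plastic parts container with compartments, loose, 90 x 130 x 28 mm; leave it. Origin: centre of the underside.
Not all that is in view belongs to the job. Leave any yellow look-alike of the watch_vice alone.

How it is judged:
On the way, in this order (a step that is already met when the one before it is completed fails the run):
1. the larger wrench stands on the caseback's axis with its prongs down in the notches (z of wrench in the frame of caseback_top below -0.0025 m and horizontal distance between wrench and caseback_top below 0.004 m), for 0.1 s.
2. the caseback is screwed tight (2.40 less 0.07 rad) with the wrench's prongs in the notches (all of step 1 and value of joint caseback above 2.33 rad), for 0.1 s.
At the end, for the whole second after the job is handed in: The caseback is within 0.07 rad of its tight stop (2.40), and the larger wrench stands upright (within 0.1 rad), released and at rest, in the tray compartment it came from (within 38 mm of its starting point) (value of joint caseback above 2.33 rad and distance of wrench from where it was at the start of the episode below 0.038 m and angle between wrench's own z axis and vertical below 0.1 rad and linear speed of wrench below 0.02 m/s); the robot touches nothing.
It fails at once if the fingers or the arm touch the caseback (contact force between any of the fingers, the arm and caseback above 0.5 N).
It fails at once if the smaller wrench, cushion, dish, blower, loupe or parts container is moved by more than 20 mm (distance of any of small_wrench, case_cushion, dish, blower, loupe, parts_container from where it was at the start of the episode above 0.02 m).
It also fails if it takes over 72 s, if anything falls off the work surface, if the arm or the gripper's body presses on something with over 40 N, if the wrist force passes 120 N, or if a joint passes its speed limit or range.

ROBOT

A 6-joint arm with a two-finger parallel gripper is mounted at the origin on the work surface. World frame = base frame: x ahead of the robot, y to its left, z up, the work surface at z = 0. Lengths are in m, angles in rad, forces in N, time in s.
With the tool pointing down it reaches from about 0.35 to 0.85 m from the base axis. Payload 8.1 kg.
Tool frame: the origin (TCP) lies at the very end of the fingers, on their centre line; the grasp point (between the pads) lies 19 mm behind it; x points along the fingers, y is the direction in which the jaws open and shut, and the axes are right-handed (so a half turn about x gives the same grasp; the last joint's range is limited). The gripper opens to 93 mm and grips with 3 to 60 N. Pads are 15 mm wide; open, the fingers measure 128 mm over their backs; the gripper's body (75 mm by 188 mm) begins 65 mm behind the grasp point.
Start: joints at [1.234, 0.13, 1.488, -0, 1.523, -0.085], TCP at [0.149, 0.581, 0.219] pointing down, gripper open.
Joint ranges: [-2.96, 2.96], [-0.89, 2.26], [0.02, 2.5], [-1.34, 4.48], [0, 2.73], [-2.66, 2.66]. Speed limits (rad/s): [2.39, 2.39, 2.79, 3.14, 3.14, 3.14].

INTERFACE

Orientations are given as a rotation vector (axis times angle).
In Python, from plant import * gives the robot as it stands. The module is installed in compiled form; this text tells all that it offers.
- The arm moves only by the tool apply_moves, never from a script. Its argument "series" is a list of rows, each an object with "jaw": the gripper's target within -1 to 1 (shut at 1, half-way at 0, fully open at -1); "linear": the shift along the tool's x, y, z normalised to -1 to 1, where 1 is 0.6 m, a list of three; "roll": the turn about the tool's x normalised to -1 to 1, where 1 is 30 degrees. A call has 1 to 20 rows; each row is the pose to reach, as a shift and turn from the pose measured when the call began, along the tool's axes at that moment; what a row does not reach only later rows make up. A row lasts 1/8 s, in which the tool goes at most 62.5 mm and 10.7 degrees, less where a joint would pass 70% of its speed; a pose out of reach is approached as far as the arm can. A call with a number of a shift or a turn outside -1 to 1 is refused whole. A call with a gripper value outside its range is refused whole. The fingers move at their own pace and stop on an object; "force" is the grip in N (left out, the last holds). Time passes only in rows, so rows that repeat a pose let the fingers close. It gives the time, the measured TCP pose, the force and the opening at its end, in the units of the state.
- read_state(): the state, without advancing time (a new reading comes with each control period).
- read_camera(name): name is "scene" or "top" or "wrist"; returns a dict with "pixels" (420x560x3 uint8, blue, green, red), "intrinsics" (3x3 intrinsics, pixels), "rvec" (rotation vector, rad) and "tvec" (3), from world to camera coordinates, as OpenCV has them; the wrist camera has in their place "tool_from_camera" (4x4, takes a point from camera to tool coordinates, whose origin is the TCP and whose axes are the tool frame's). Camera axes: x right, y down, z forward; pixel columns grow to the right and rows downward; lengths in m; the calibration is good to about 2 mm. A picture is of the moment at which its call begins: read the wrist's pose just before it. There is no depth.
- close_job(): hands the job in, once; it reports no verdict.
The state is a dict: "t": time; "q": joint angles; "dq": joint speeds; "joint_torque": joint torques, N m; "tool_pos": TCP position; "orientation": TCP orientation; "force": force on the tool from outside, world axes, zero at the start; "wrist_torque": the same for the moment, N m; "opening": finger opening in m.
Only numpy, scipy, OpenCV 4.12 (cv2) and the standard library are available. Lean on these libraries where they do the work, as an engineer would, in place of code of your own. Each camera call takes 0.05 s, during which the arm holds its last target. There are 200 camera calls.

## Working session

There is one attempt and no reset: what is moved stays moved. The work goes in short steps, Python scripts to look and compute and a tool call to move; the robot and the scene stay as the last step left them, time stands still between calls to the robot, and variables do not carry over. Pictures are saved under pics/ and viewed, about 8 in all and at most 12, crops included, and the job is handed in when it is done.

Besides the shell and the picture viewer there is one more tool, called after "Call:" as name([rows], argument=value, ...), one row to a line, values as JSON. apply_moves: Moves the arm, as the interface text tells. Its arguments: {"type":"object","properties":{"series":{"type":"array"},"force":{"type":"number"}},"required":["series"]}

```bash
mkdir -p pics
python3 - <<'E'
from plant import *
import cv2,numpy as np
s=read_state();print({k:np.round(v,3).tolist() for k,v in s.items()})
for n in ("top","scene"):
    c=read_camera(n);cv2.imwrite(f"pics/{n}0.png",c["pixels"])
    R=cv2.Rodrigues(np.array(c["rvec"]))[0];print(n,c["intrinsics"],-R.T@np.array(c["tvec"]),R)
c=read_camera("wrist");print(c["tool_from_camera"],c["intrinsics"])
E
```

```text
{'t': 0.0, 'q': [1.234, 0.131, 1.489, -0.0, 1.523, -0.085], 'dq': [-0.001, 0.0, -0.002, 0.001, -0.001, -0.001], 'joint_torque': [-0.002, -55.984, -49.176, 0.076, 0.035, -0.0], 'tool_pos': [0.149, 0.581, 0.218], 'orientation': [0.196, 1.562, -0.199], 'force': [-0.294, 0.005, -0.764], 'wrist_torque': [-0.027, 0.029, 0.007], 'opening': 0.093}
top [[404.06468977   0.         280.37168212]
 [  0.         404.06468977 202.51772384]
 [  0.           0.           1.        ]] [ 0.41936145 -0.00340102  0.97627065] [[-0.015637   -0.99961936 -0.02272914]
 [-0.9807507   0.01975893 -0.19426179]
 [ 0.19463695  0.01925395 -0.98068636]]
scene [[477.69485464   0.         286.15605573]
 [  0.         477.69485464 215.70729351]
 [  0.           0.           1.        ]] [1.45662085 0.46942572 0.801608  ] [[-0.47899808  0.87773811 -0.01168963]
 [ 0.53651685  0.28219542 -0.79530838]
 [-0.69477371 -0.38722287 -0.60609235]]
[[-5.11773125e-04 -2.51839504e-01  9.67768878e-01 -1.66850273e-01]
 [ 9.99999352e-01  8.55304819e-04  7.51390494e-04  9.54167578e-05]
 [-1.01696719e-03  9.67768636e-01  2.51838903e-01 -6.99878985e-02]
 [ 0.00000000e+00  0.00000000e+00  0.00000000e+00  1.00000000e+00]] [[301.35350693   0.         279.03156289]
 [  0.         301.35350693 205.98778099]
 [  0.           0.           1.        ]]
```

View pics/top0.png

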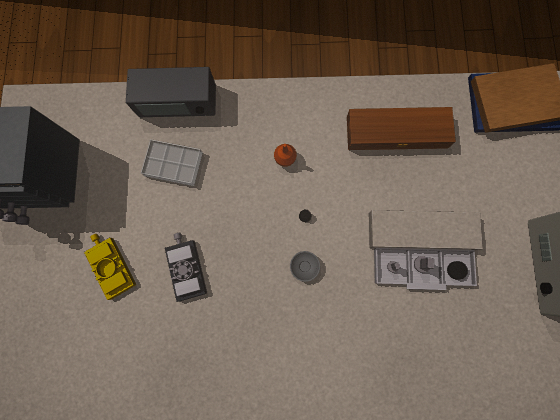

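View pics/scene0.png

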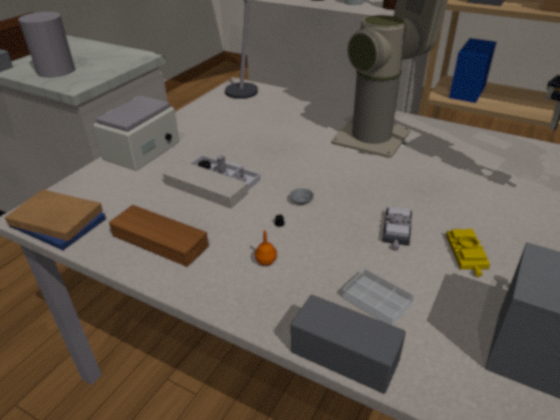

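The top view shows the dark steel vice at (184,270). The yellow look-alike at (108,268) is to be left alone. Two wrenches are in the tray: the left compartment at (395,267) looks small and the middle one at (427,265) looks larger. The cushion is at (457,270). I'll check this with one crop of the tray and vice.

```bash
cat > h.py <<'E'
from plant import *
import cv2,numpy as np
from scipy.spatial.transform import Rotation as Ro
def ray(c,uv,T=None):
    K=np.array(c["intrinsics"]);d=np.linalg.inv(K)@np.array([*uv,1.])
    if T is None:
        R=cv2.Rodrigues(np.array(c["rvec"]))[0];return -R.T@np.array(c["tvec"]).ravel(),R.T@d
    return T[:3,3],T[:3,:3]@d
def wT(s,c):
    T=np.eye(4);T[:3,:3]=Ro.from_rotvec(s["orientation"]).as_matrix();T[:3,3]=s["tool_pos"];return T@np.array(c["tool_from_camera"])
def at(c,uv,z,T=None):
    o,d=ray(c,uv,T);return np.round(o+d*(z-o[2])/d[2],4)
def pix(c,p,T):
    q=np.linalg.inv(T)@np.array([*p,1.]);u=np.array(c["intrinsics"])@q[:3];return np.round(u[:2]/u[2],1)
def tools(s):
    return np.round(Ro.from_rotvec(s["orientation"]).as_matrix(),3)
E
python3 - <<'E'
from h import *
c=read_camera("top");p=c["pixels"]
a=cv2.resize(p[200:300,365:490],None,fx=6,fy=6,interpolation=3)
b=cv2.resize(p[225:305,75:215],None,fx=5,fy=5,interpolation=3)
cv2.imwrite("pics/crop.png",cv2.resize(a,(750,600)))
for n,u,z in(("vice",(184,270),.038),("wr",(427,265),.05),("small",(394,266),.04),("cush",(457,270),.02)):print(n,at(c,u,z))
print(tools(read_state()))
E
```

```text
vice [0.4516 0.2396 0.038 ]
wr [ 0.4533 -0.3129  0.05  ]
small [ 0.4526 -0.2415  0.04  ]
cush [ 0.4418 -0.3908  0.02  ]
[[-0.     0.249  0.968]
 [-0.001  0.968 -0.249]
 [-1.    -0.001 -0.   ]]
```

View pics/crop.png

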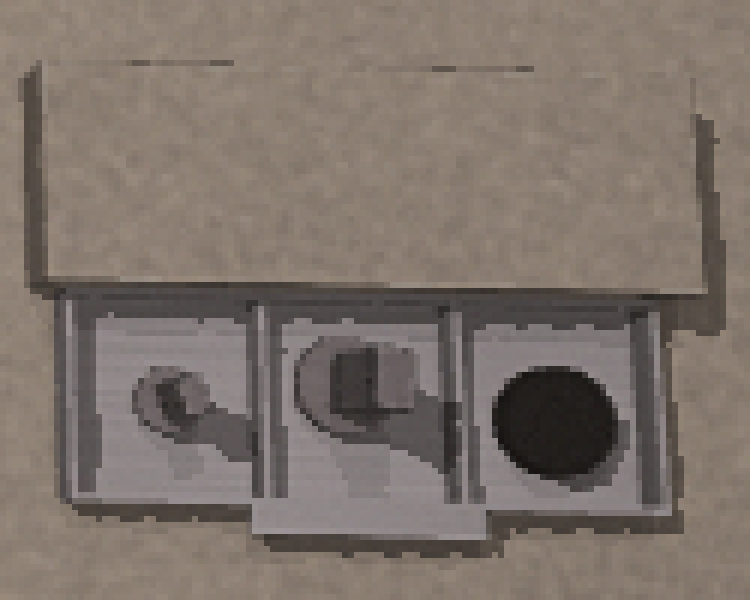

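The middle compartment holds the larger wrench: its head spans about 100 px of the crop against 75 px for the left one. Its handle top is at crop (397,380), with the long side along x. I'll move over the vice for a closer look on the way.

Call:
apply_moves([
  {"jaw": -1,"linear": [0,-0.425,0.628],"roll": -0.48},
  {"jaw": -1,"linear": [0,-0.425,0.628],"roll": -0.48},
  {"jaw": -1,"linear": [0.05,-0.425,0.628],"roll": -0.48},
  {"jaw": -1,"linear": [0.1,-0.425,0.628],"roll": -0.48},
  {"jaw": -1,"linear": [0.1,-0.425,0.628],"roll": -0.48},
  {"jaw": -1,"linear": [0.1,-0.425,0.628],"roll": -0.48},
  {"jaw": -1,"linear": [0.1,-0.425,0.628],"roll": -0.48},
  {"jaw": -1,"linear": [0.1,-0.425,0.628],"roll": -0.48},
  {"jaw": -1,"linear": [0.1,-0.425,0.628],"roll": -0.48},
  {"jaw": -1,"linear": [0.1,-0.425,0.628],"roll": -0.48},
  {"jaw": -1,"linear": [0.1,-0.425,0.628],"roll": -0.48},
])

```text
t: 1.58
tool_pos: [0.4502, 0.241, 0.1586]
orientation: [-0.001, 1.571, 0.0]
force: [0.5, -0.8, 0.7]
opening: 0.0927
```

Run:
```python
from h import *
import pickle
s=read_state();c=read_camera("wrist");pickle.dump((s,c),open("v.pkl","wb"))
T=wT(s,c);print(s["tool_pos"],tools(s),s["q"],pix(c,(.4516,.2396,.038),T))
u,v=pix(c,(.4516,.2396,.038),T).astype(int)
x0=max(u-70,0);y0=max(v-52,0);print(x0,y0)
cv2.imwrite("pics/vice.png",cv2.resize(c["pixels"][y0:y0+105,x0:x0+140],None,fx=5.7,fy=5.7,interpolation=2))
```

```text
[0.45018283 0.24095959 0.15859823] [[ 0.    -0.001  1.   ]
 [-0.001  1.     0.001]
 [-1.    -0.001  0.   ]] [ 3.91458592e-01 -7.60864311e-02  1.80892816e+00 -6.16309623e-04
  1.40899524e+00 -1.18041357e+00] [277.3 202.6]
207 150
```

View pics/vice.png

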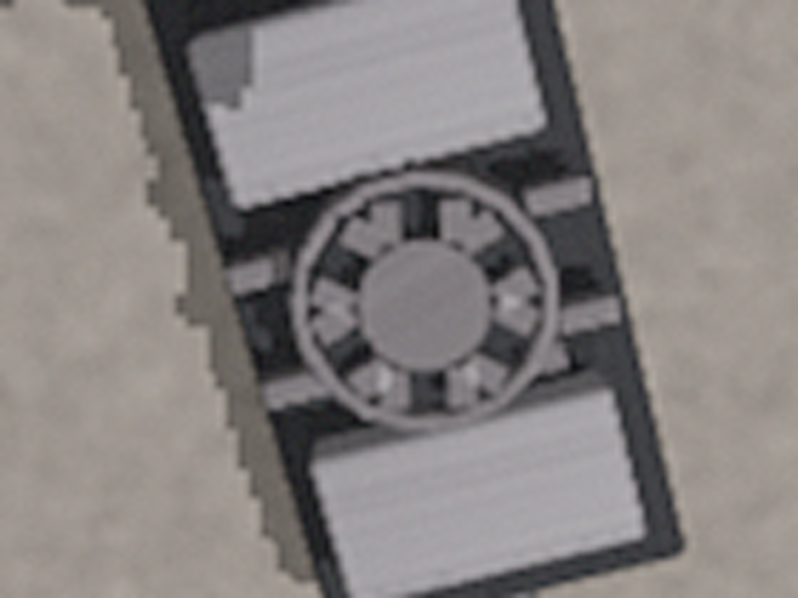

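The wrist view shows the caseback sharply, centre near crop (425,303). The six dark notches are at about (422,212), (508,258), (510,350), (428,392), (342,352) and (340,262).

Run:
```python
from h import *
import pickle
s,c=pickle.load(open("v.pkl","rb"));T=wT(s,c)
P=np.array([(422,212),(508,258),(510,350),(428,392),(342,352),(340,262)])
f=lambda p:((p[0]+.5)/5.7-.5+207,(p[1]+.5)/5.7-.5+150)
W=np.array([at(c,f(p),.036,T) for p in P]);m=W.mean(0);print(m,np.linalg.norm(W-m,axis=1))
print(np.degrees(np.arctan2(*(W-m)[:,1::-1].T)))
print(at(c,f((425,303)),.038,T),at(c,f((425,303)),.0365,T))
c=read_camera("top")
for u,z in (((431.2,263.3),.073),((422.5,264.7),.017)):print(at(c,u,z))
print(f((298,303)),f((557,303)), [at(c2,f(q),.0365,T) for c2 in [pickle.load(open("v.pkl","rb"))[1]] for q in((293,300),(559,300),(423,172),(423,432))])
```

```text
[0.4526 0.2434 0.036 ] [0.01641097 0.01658463 0.01695936 0.01581139 0.01680774 0.01654841]
[-177.90474744  120.43051235   61.47042844    2.17474411  -59.62087399
 -117.33927134]
[0.4518 0.2434 0.038 ] [0.4521 0.2434 0.0365]
[ 0.456  -0.3146  0.073 ]
[ 0.4553 -0.3135  0.017 ]
(258.86842105263156, 202.74561403508773) (304.3070175438596, 202.74561403508773) [array([0.4517, 0.2205, 0.0365]), array([0.4516, 0.2666, 0.0365]), array([0.4292, 0.243 , 0.0365]), array([0.4757, 0.2431, 0.0365])]
```

The vice checks out: ring diameter 46 mm against the stated 47, notch radius 16.5 mm. The caseback centre is about (0.452, 0.2433), with notches at about 1.5° (mod 60). Next I'll go over the wrench at about (0.4555, -0.314).

Call:
apply_moves([
  {"jaw": -1,"linear": [0,-0.925,0.01],"roll": 0},
  {"jaw": -1,"linear": [0,-0.925,0.01],"roll": 0},
  {"jaw": -1,"linear": [0,-0.925,0.01],"roll": 0},
  {"jaw": -1,"linear": [0,-0.925,0.01],"roll": 0},
  {"jaw": -1,"linear": [0,-0.925,0.01],"roll": 0},
  {"jaw": -1,"linear": [0,-0.925,0.01],"roll": 0},
  {"jaw": -1,"linear": [0,-0.925,0.01],"roll": 0},
  {"jaw": -1,"linear": [0,-0.925,0.01],"roll": 0},
  {"jaw": -1,"linear": [0,-0.925,0.01],"roll": 0},
  {"jaw": -1,"linear": [0,-0.925,0.01],"roll": 0},
  {"jaw": -1,"linear": [0,-0.925,0.01],"roll": 0},
  {"jaw": -1,"linear": [0,-0.925,0.01],"roll": 0},
])

```text
t: 3.18
tool_pos: [0.4573, -0.3127, 0.1591]
orientation: [-0.003, 1.571, 0.002]
force: [0.8, 1.3, 0.3]
opening: 0.0929
```

Run:
```python
from h import *
import pickle
s=read_state();c=read_camera("wrist");pickle.dump((s,c),open("w.pkl","wb"))
T=wT(s,c);print(s["tool_pos"],tools(s),s["q"],pix(c,(.4555,-.314,.073),T))
u,v=pix(c,(.4555,-.314,.05),T).astype(int)
x0=max(u-100,0);y0=max(v-75,0);print(x0,y0)
cv2.imwrite("pics/wr.png",cv2.resize(c["pixels"][y0:y0+150,x0:x0+200],None,fx=4,fy=4,interpolation=2))
```

```text
[ 0.45731445 -0.31270433  0.15905514] [[ 0.    -0.003  1.   ]
 [-0.     1.     0.003]
 [-1.    -0.     0.   ]] [-6.92112287e-01  4.16244919e-02  1.69176038e+00 -2.92582713e-04
  1.40780008e+00 -2.26582650e+00] [277.1 208.5]
177 127
```

View pics/wr.png

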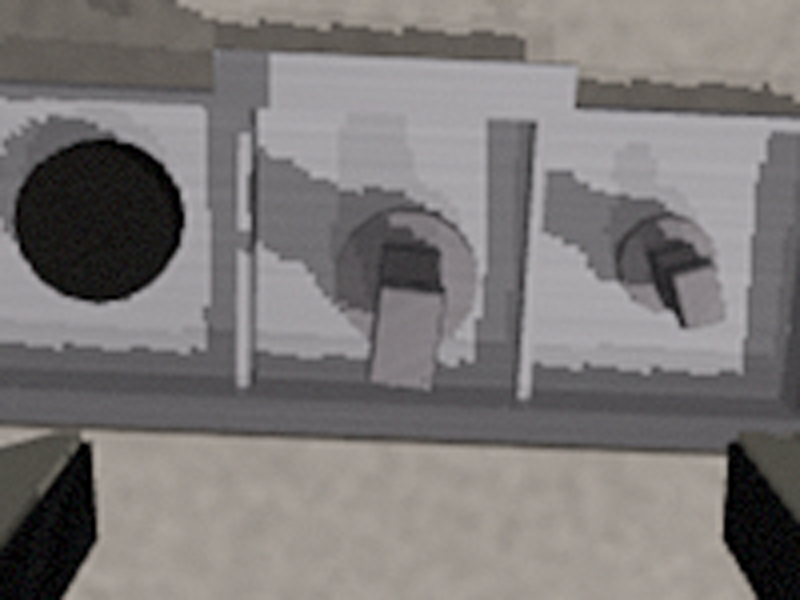

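The crop shows the large wrench in the centre, with handle-top corners (380,290), (441,293), (433,389), (371,383). The small wrench is to its right and the cushion to its left.

Run:
```python
from h import *
import pickle
s,c=pickle.load(open("w.pkl","rb"));T=wT(s,c)
f=lambda p:((p[0]+.5)/4-.5+177,(p[1]+.5)/4-.5+127)
W=np.array([at(c,f(p),.073,T) for p in((380,290),(441,293),(433,389),(371,383))]);m=W.mean(0)
print(m,np.linalg.norm(np.diff(W,axis=0),axis=1));d=W[2]+W[3]-W[0]-W[1];print(np.degrees(np.arctan2(d[1],d[0])))
d=W[1]+W[2]-W[0]-W[3];print(np.degrees(np.arctan2(d[1],d[0]))-90)
h=np.array([at(c,f(p),.017,T) for p in((335,270),(477,270),(402,206))]);print(h)
print(m-s["tool_pos"])
```

```text
[ 0.458125 -0.313075  0.073   ] [0.01321363 0.02185154 0.01376154]
-4.664150759347323
-4.040204018404239
[[ 0.455  -0.3319  0.017 ]
 [ 0.4549 -0.2947  0.017 ]
 [ 0.438  -0.3144  0.017 ]]
[ 0.00081055 -0.00037067 -0.08605514]
```

Call:
apply_moves([
  {"jaw": 0,"linear": [0.03,-0.001,0],"roll": 0.155},
  {"jaw": 0,"linear": [0.07,-0.001,0],"roll": 0.155},
  {"jaw": 0,"linear": [0.11,-0.001,0],"roll": 0.155},
  {"jaw": 0,"linear": [0.15,-0.001,0],"roll": 0.155},
  {"jaw": 0,"linear": [0.19,-0.001,0],"roll": 0.155},
  {"jaw": 0,"linear": [0.208,-0.001,0],"roll": 0.155},
  {"jaw": 0,"linear": [0.208,-0.001,0],"roll": 0.155},
  {"jaw": 1,"linear": [0.208,-0.001,0],"roll": 0.155},
  {"jaw": 1,"linear": [0.208,-0.001,0],"roll": 0.155},
  {"jaw": 1,"linear": [0.208,-0.001,0],"roll": 0.155},
  {"jaw": 1,"linear": [0.208,-0.001,0],"roll": 0.155},
  {"jaw": 1,"linear": [0.208,-0.001,0],"roll": 0.155},
  {"jaw": 1,"linear": [0.208,-0.001,0],"roll": 0.155},
  {"jaw": 1,"linear": [0.208,-0.001,0],"roll": 0.155},
], force=40)

```text
t: 4.97
tool_pos: [0.4576, -0.3137, 0.0347]
orientation: [0.06, 1.569, -0.062]
force: [-0.8, -0.0, 4.7]
opening: 0.0139
```

Run:
```python
from h import *
s=read_state();print(s["t"],s["tool_pos"],tools(s),s["opening"],s["force"])
```

```text
4.975 [ 0.45756745 -0.31366443  0.03467572] [[ 0.001  0.078  0.997]
 [-0.001  0.997 -0.078]
 [-1.    -0.001  0.001]] 0.01389902406433878 [-0.83033925 -0.03217521  4.6691862 ]
```

Call:
apply_moves([
  {"jaw": 1,"linear": [-0.06,0,0],"roll": 0},
  {"jaw": 1,"linear": [-0.13,0,0],"roll": 0},
  {"jaw": 1,"linear": [-0.167,0,0],"roll": 0},
  {"jaw": 1,"linear": [-0.167,0.08,-0.007],"roll": -0.02},
  {"jaw": 1,"linear": [-0.167,0.18,-0.016],"roll": -0.04},
  {"jaw": 1,"linear": [-0.167,0.28,-0.025],"roll": -0.06},
  {"jaw": 1,"linear": [-0.167,0.38,-0.034],"roll": -0.08},
  {"jaw": 1,"linear": [-0.167,0.48,-0.043],"roll": -0.1},
  {"jaw": 1,"linear": [-0.167,0.58,-0.051],"roll": -0.12},
  {"jaw": 1,"linear": [-0.167,0.68,-0.06],"roll": -0.14},
  {"jaw": 1,"linear": [-0.167,0.78,-0.069],"roll": -0.16},
  {"jaw": 1,"linear": [-0.167,0.86,-0.076],"roll": -0.18},
  {"jaw": 1,"linear": [-0.167,0.925,-0.082],"roll": -0.2},
  {"jaw": 1,"linear": [-0.167,0.925,-0.082],"roll": -0.2},
  {"jaw": 1,"linear": [-0.167,0.925,-0.082],"roll": -0.2},
  {"jaw": 1,"linear": [-0.167,0.925,-0.082],"roll": -0.2},
  {"jaw": 1,"linear": [-0.167,0.925,-0.082],"roll": -0.2},
])

```text
t: 7.1
tool_pos: [0.4519, 0.2427, 0.1343]
orientation: [-0.021, 1.57, 0.019]
force: [0.1, 0.0, -1.8]
opening: 0.0141
```

Run:
```python
from h import *
import pickle
s=read_state();c=read_camera("wrist");pickle.dump((s,c),open("x.pkl","wb"))
T=wT(s,c);print(s["t"],s["tool_pos"],tools(s),s["opening"],s["force"],s["q"],pix(c,(.452,.2433,.038),T),pix(c,np.array(s["tool_pos"])+[0,0,.0383],T))
cv2.imwrite("pics/over.png",cv2.resize(c["pixels"][100:325,130:430],None,fx=2.6,fy=2.6,interpolation=2))
```

```text
7.1 [0.45194719 0.24266728 0.1342581 ] [[ 0.001 -0.025  1.   ]
 [-0.001  1.     0.025]
 [-1.    -0.001  0.001]] 0.014077211770734227 [ 0.07268123  0.00576774 -1.80399617] [ 3.93794890e-01 -4.93365114e-02  1.82905000e+00 -1.39941144e-03
  1.36167524e+00 -1.20189949e+00] [279.4 207.5] [278.2 280.9]
```

View pics/over.png

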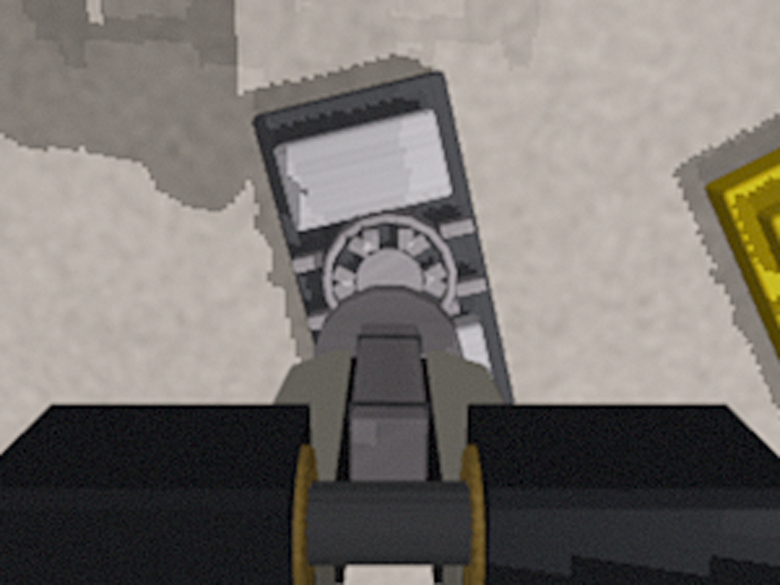

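The wrench hangs straight in the grip over the caseback: head spans crop columns 318 to 463, with its front rim at row 287. The notches are visible behind it. I'll check the head's offset against the TCP.

Run:
```python
from h import *
import pickle
s,c=pickle.load(open("x.pkl","rb"));T=wT(s,c)
f=lambda p:((p[0]+.5)/2.6-.5+130,(p[1]+.5)/2.6-.5+100)
for z in(.1086,.1166):print(at(c,f((390.5,287)),z,T)+[.019,0,0],at(c,f((318,340)),z,T),at(c,f((463,340)),z,T))
P=[at(c,f(p),.0365,T) for p in((389,214),(324,280),(457,280))];print(P)
```

```text
[0.4539 0.2431 0.1086] [0.4497 0.2247 0.1086] [0.4487 0.2623 0.1086]
[0.4517 0.2431 0.1166] [0.4469 0.2254 0.1166] [0.4459 0.2614 0.1166]
[array([0.4289, 0.2426, 0.0365]), array([0.4529, 0.2205, 0.0365]), array([0.4516, 0.267 , 0.0365])]
```

Call:
apply_moves([
  {"jaw": 1,"linear": [0.04,0.001,0],"roll": 0},
  {"jaw": 1,"linear": [0.08,0.001,0],"roll": 0},
  {"jaw": 1,"linear": [0.1,0.001,0],"roll": 0},
  {"jaw": 1,"linear": [0.105,0.001,0],"roll": 0},
  {"jaw": 1,"linear": [0.107,0.001,0],"roll": 0},
  {"jaw": 1,"linear": [0.11,0.001,0],"roll": 0},
  {"jaw": 1,"linear": [0.11,0.001,0],"roll": 0},
  {"jaw": 1,"linear": [0.11,0.001,0],"roll": 0},
])

```text
t: 8.15
tool_pos: [0.4522, 0.2434, 0.0686]
orientation: [-0.021, 1.569, 0.019]
force: [0.2, 0.3, -0.6]
opening: 0.0138
```

Call:
apply_moves([
  {"jaw": 1,"linear": [0.002,0,0],"roll": 0},
  {"jaw": 1,"linear": [0.004,0,0],"roll": 0},
  {"jaw": 1,"linear": [0.005,0,0],"roll": 0},
  {"jaw": 1,"linear": [0.005,0,0],"roll": 0},
])

```text
t: 8.65
tool_pos: [0.4521, 0.2434, 0.0655]
orientation: [-0.021, 1.57, 0.019]
force: [0.4, -0.7, -1.0]
opening: 0.0135
```

Call:
apply_moves([
  {"jaw": 1,"linear": [0,0,0],"roll": 0.2},
  {"jaw": 1,"linear": [0,0,0],"roll": 0.4},
  {"jaw": 1,"linear": [0,0,0],"roll": 0.6},
  {"jaw": 1,"linear": [0,0,0],"roll": 0.8},
  {"jaw": 1,"linear": [0,0,0],"roll": 1},
  {"jaw": 1,"linear": [0,0,0],"roll": 1},
], force=50)

```text
t: 9.4
tool_pos: [0.452, 0.2435, 0.0655]
orientation: [0.389, 1.534, -0.39]
force: [-0.9, 0.0, -0.4]
opening: 0.0136
```

```bash
cat > st.py <<'E'
from h import *
s=read_state();print(s["t"],np.round(s["tool_pos"],4),np.round(s["force"],1),np.round(s["wrist_torque"],3),s["q"][5],np.round(tools(s)[:2,1],3),s["opening"])
E
python3 st.py
```

```text
9.4 [0.452  0.2435 0.0655] [-0.9  0.  -0.4] [0.141 0.111 0.002] -0.6777878927029307 [0.477 0.879] 0.013594194884478873
```

Call:
apply_moves([
  {"jaw": 1,"linear": [0,0,0],"roll": 0.2},
  {"jaw": 1,"linear": [0,0,0],"roll": 0.4},
  {"jaw": 1,"linear": [0,0,0],"roll": 0.6},
  {"jaw": 1,"linear": [0,0,0],"roll": 0.8},
  {"jaw": 1,"linear": [0,0,0],"roll": 1},
])

```text
t: 10.02
tool_pos: [0.4522, 0.2436, 0.0656]
orientation: [0.796, 1.419, -0.796]
force: [0.4, 1.1, -2.3]
opening: 0.0137
```

```bash
python3 st.py
python3 - <<'E'
from h import *
c=read_camera("wrist")
cv2.imwrite("pics/turn.png",cv2.resize(c["pixels"][150:320,170:397],None,fx=3.4,fy=3.4,interpolation=2))
E
```

```text
10.025 [0.4522 0.2436 0.0656] [ 0.4  1.1 -2.3] [ 0.115 -0.075  0.093] -0.15371146559439283 [0.853 0.522] 0.01370811877222096
```

View pics/turn.png

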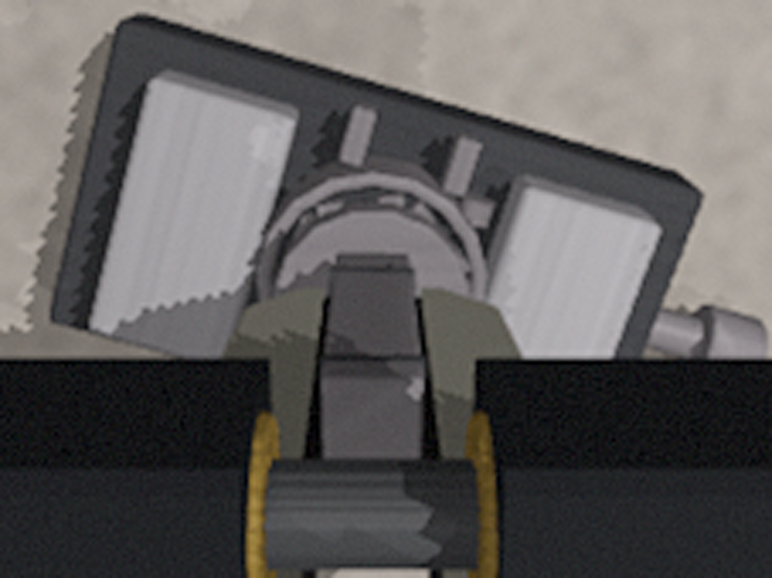

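The head sits down inside the case rim (arc at row 215) and follows the grip. A wrist torque of 0.09 N m matches the thread friction, so I'll keep turning.

Call:
apply_moves([
  {"jaw": 1,"linear": [0,0,0],"roll": 0.2},
  {"jaw": 1,"linear": [0,0,0],"roll": 0.4},
  {"jaw": 1,"linear": [0,0,0],"roll": 0.6},
  {"jaw": 1,"linear": [0,0,0],"roll": 0.8},
  {"jaw": 1,"linear": [0,0,0],"roll": 1},
])

```text
t: 10.7
tool_pos: [0.4525, 0.2436, 0.0656]
orientation: [1.194, 1.217, -1.193]
force: [1.6, -0.4, -2.7]
opening: 0.0137
```

```bash
python3 st.py
```

```text
10.7 [0.4525 0.2436 0.0656] [ 1.6 -0.4 -2.7] [ 0.066 -0.235  0.064] 0.3743489775367508 [1.    0.021] 0.013695490626569816
```

Call:
apply_moves([
  {"jaw": 1,"linear": [0,0,0],"roll": 0.15},
  {"jaw": 1,"linear": [0,0,0],"roll": 0.3},
  {"jaw": 1,"linear": [0,0,0],"roll": 0.4},
])

```text
t: 11.08
tool_pos: [0.4526, 0.2436, 0.0656]
orientation: [1.345, 1.114, -1.343]
force: [1.3, 0.5, -1.9]
opening: 0.0139
```

```bash
python3 st.py
```

```text
11.075 [0.4526 0.2436 0.0656] [ 1.3  0.5 -1.9] [ 0.003 -0.048  1.166] 0.5806694466216126 [ 0.983 -0.184] 0.01389181704752661
```

Torque jumped to 1.17 N m, so the caseback is on the hard stop. I'll hold briefly, back off slightly and lift straight up.

Call:
apply_moves([
  {"jaw": 1,"linear": [0,0,0],"roll": 0.05},
  {"jaw": 1,"linear": [0,0,0],"roll": 0.05},
  {"jaw": 1,"linear": [0,0,0],"roll": 0.05},
])

```text
t: 11.45
tool_pos: [0.4526, 0.2435, 0.0656]
orientation: [1.362, 1.1, -1.36]
force: [-0.2, -1.7, -2.0]
opening: 0.014
```

```bash
python3 st.py
```

```text
11.45 [0.4526 0.2435 0.0656] [-0.2 -1.7 -2. ] [-0.339 -0.008  1.135] 0.6051172302760476 [ 0.978 -0.208] 0.013982502603588541
```

Call:
apply_moves([
  {"jaw": 1,"linear": [0,0,0],"roll": -0.06},
  {"jaw": 1,"linear": [0,0,0],"roll": -0.13},
  {"jaw": 1,"linear": [0,0,0],"roll": -0.13},
])

```text
t: 11.82
tool_pos: [0.4526, 0.2435, 0.0655]
orientation: [1.312, 1.137, -1.31]
force: [1.2, -1.1, -0.9]
opening: 0.0138
```

```bash
python3 st.py
```

```text
11.825 [0.4526 0.2435 0.0655] [ 1.2 -1.1 -0.9] [-0.261  0.059  0.668] 0.5361221063159728 [ 0.99 -0.14] 0.013798444608399442
```

Call:
apply_moves([
  {"jaw": 1,"linear": [0,0,0],"roll": -0.08},
  {"jaw": 1,"linear": [0,0,0],"roll": -0.16},
  {"jaw": 1,"linear": [0,0,0],"roll": -0.2},
  {"jaw": 1,"linear": [0,0,0],"roll": -0.2},
])

```text
t: 12.32
tool_pos: [0.4526, 0.2435, 0.0656]
orientation: [1.236, 1.189, -1.235]
force: [0.1, -0.2, -1.2]
opening: 0.0138
```

```bash
python3 st.py
```

```text
12.325 [0.4526 0.2435 0.0656] [ 0.1 -0.2 -1.2] [-0.086  0.06  -0.001] 0.43209653586254027 [ 0.999 -0.036] 0.013782607040871522
```

Call:
apply_moves([
  {"jaw": 1,"linear": [-0.02,0,0],"roll": 0},
  {"jaw": 1,"linear": [-0.07,0,0],"roll": 0},
  {"jaw": 1,"linear": [-0.125,0,0],"roll": 0},
  {"jaw": 1,"linear": [-0.125,0,0],"roll": 0},
  {"jaw": 1,"linear": [-0.125,0,0.1],"roll": -0.2},
  {"jaw": 1,"linear": [-0.125,0,0.2],"roll": -0.4},
  {"jaw": 1,"linear": [-0.125,0,0.3],"roll": -0.6},
  {"jaw": 1,"linear": [-0.125,0,0.4],"roll": -0.8},
  {"jaw": 1,"linear": [-0.125,0,0.5],"roll": -1},
  {"jaw": 1,"linear": [-0.125,0,0.55],"roll": -1},
  {"jaw": 1,"linear": [-0.125,0,0.55],"roll": -1},
])

```text
t: 13.7
tool_pos: [0.4397, -0.0879, 0.1401]
orientation: [0.846, 1.398, -0.846]
force: [-0.1, 0.3, -0.9]
opening: 0.0135
```

```bash
python3 st.py
```

```text
13.7 [ 0.4397 -0.0879  0.1401] [-0.1  0.3 -0.9] [-0.08   0.046 -0.012] -0.7944957273977926 [0.886 0.465] 0.013488866082572708
```

Call:
apply_moves([
  {"jaw": 1,"linear": [0,-0.03,0.07],"roll": -0.2},
  {"jaw": 1,"linear": [0,-0.06,0.14],"roll": -0.4},
  {"jaw": 1,"linear": [0,-0.09,0.21],"roll": -0.6},
  {"jaw": 1,"linear": [0,-0.12,0.28],"roll": -0.8},
  {"jaw": 1,"linear": [0,-0.15,0.347],"roll": -1},
  {"jaw": 1,"linear": [0,-0.15,0.347],"roll": -1},
  {"jaw": 1,"linear": [0,-0.15,0.347],"roll": -1},
])

```text
t: 14.58
tool_pos: [0.4568, -0.3125, 0.1394]
orientation: [0.443, 1.525, -0.442]
force: [0.0, -0.6, -1.2]
opening: 0.0131
```

Call:
apply_moves([
  {"jaw": 1,"linear": [0,0,0],"roll": -0.2},
  {"jaw": 1,"linear": [0,0,0],"roll": -0.4},
  {"jaw": 1,"linear": [0,0,0],"roll": -0.6},
  {"jaw": 1,"linear": [0,0,0],"roll": -0.8},
  {"jaw": 1,"linear": [0,0,0],"roll": -0.9},
  {"jaw": 1,"linear": [0,0,0],"roll": -0.9},
])

```text
t: 15.32
tool_pos: [0.4571, -0.3107, 0.1393]
orientation: [0.074, 1.57, -0.072]
force: [0.4, 0.4, -1.3]
opening: 0.0131
```

```bash
python3 st.py
python3 - <<'E'
from h import *
c=read_camera("wrist")
cv2.imwrite("pics/back.png",cv2.resize(c["pixels"][100:325,130:430],None,fx=2.6,fy=2.6,interpolation=2))
E
```

```text
15.325 [ 0.4571 -0.3107  0.1393] [ 0.4  0.4 -1.3] [ 0.012 -0.038 -0.034] -2.168564077100298 [0.093 0.996] 0.013111027733355212
```

View pics/back.png

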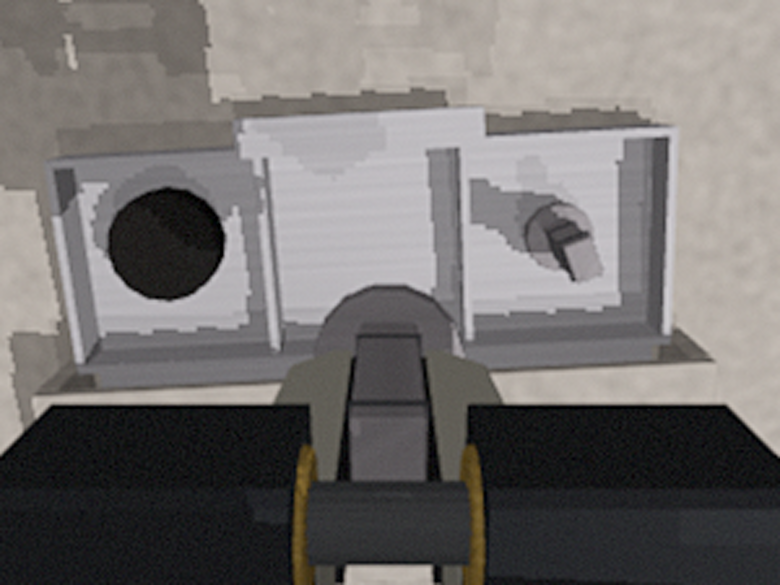

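The wrench hangs upright in the grip over the empty middle compartment. The small wrench and cushion haven't moved. I'll lower it to its starting spot and release.

Call:
apply_moves([
  {"jaw": 1,"linear": [0.05,-0.005,0],"roll": 0},
  {"jaw": 1,"linear": [0.1,-0.005,0],"roll": 0},
  {"jaw": 1,"linear": [0.15,-0.005,0],"roll": 0},
  {"jaw": 1,"linear": [0.168,-0.005,0],"roll": 0},
  {"jaw": 1,"linear": [0.172,-0.005,0],"roll": 0},
  {"jaw": 1,"linear": [0.174,-0.005,0],"roll": 0},
  {"jaw": 1,"linear": [0.174,-0.005,0],"roll": 0},
  {"jaw": 1,"linear": [0.174,-0.005,0],"roll": 0},
])

```text
t: 16.38
tool_pos: [0.4573, -0.3143, 0.0358]
orientation: [0.074, 1.568, -0.073]
force: [0.3, -0.0, -1.4]
opening: 0.0136
```

```bash
python3 st.py
```

```text
16.375 [ 0.4573 -0.3143  0.0358] [ 0.3 -0.  -1.4] [ 0.052 -0.022  0.017] -2.1725275652535867 [0.094 0.996] 0.013591893604294053
```

Still 1 mm high, so I'll settle the last bit, open and lift clear.

Call:
apply_moves([
  {"jaw": 1,"linear": [0.0015,0,0],"roll": 0},
  {"jaw": 1,"linear": [0.0015,0,0],"roll": 0},
  {"jaw": 0.4,"linear": [0.0015,0,0],"roll": 0},
  {"jaw": 0.2,"linear": [0.0015,0,0],"roll": 0},
  {"jaw": 0,"linear": [0.0015,0,0],"roll": 0},
  {"jaw": 0,"linear": [0.0015,0,0],"roll": 0},
  {"jaw": 0,"linear": [0.0015,0,0],"roll": 0},
  {"jaw": 0,"linear": [-0.04,0,0],"roll": 0},
  {"jaw": 0,"linear": [-0.1,0,0],"roll": 0},
  {"jaw": 0,"linear": [-0.17,0,0],"roll": 0},
  {"jaw": 0,"linear": [-0.2,0,0],"roll": 0},
  {"jaw": 0,"linear": [-0.2,0,0],"roll": 0},
  {"jaw": 0,"linear": [-0.2,0,0],"roll": 0},
])

```text
t: 18.0
tool_pos: [0.4563, -0.3136, 0.1537]
orientation: [0.076, 1.571, -0.072]
force: [-0.6, -0.3, -0.3]
opening: 0.0463
```

Run:
```python
from h import *
s=read_state();c=read_camera("wrist");print(s["t"],s["tool_pos"],s["opening"])
t=read_camera("top")["pixels"]
a=cv2.resize(c["pixels"][100:300,180:380],(400,400));b=cv2.resize(t[150:310,140:300],(400,400))
cv2.imwrite("pics/end.png",np.hstack([a,b]))
```

```text
18.0 [ 0.4562883  -0.31363284  0.15374559] 0.0463099272001722
```

View pics/end.png

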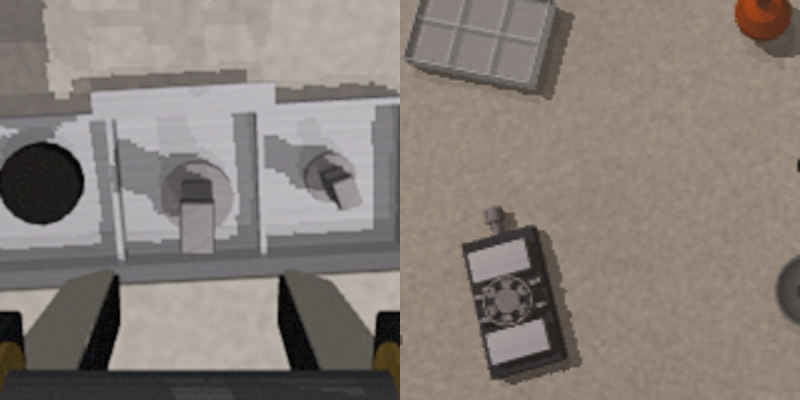

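The left half of the picture shows the wrench standing upright and free in the middle compartment (handle at (198,228)). The right half shows the vice undisturbed. I'm handing in the job.

```bash
python3 -c "
from plant import *
print(close_job())"
```

```text
the job is handed in; nothing more can be done
None
```

I took the larger wrench from the middle compartment and set its prongs about 4 mm into the notches of the dark vice's caseback. I turned it about 104° clockwise to the hard stop, then stood the wrench back where it came from. The job was handed in at about 18 s.

- **Tightness:** Wrist torque rose from 0.06–0.09 N m while turning to about 1.15 N m at the end, which I took as the stop. I could not read the caseback joint, so this rests on the torque alone. A further 1.5° turn did not raise the torque, so the handle may have slipped a little in the grip.
- **Backing off:** I turned the wrench back about 10° to bring the torque to zero before lifting. That is within the roughly 14° of play between prongs and notches, but I did not re-measure the notch angle afterwards.
- **Wrench in the tray:** The last wrist picture shows it upright and released, and I set it down within about 1 mm of where I gripped it.
- **Other items:** The small wrench and cushion, and everything else in that last view, looked undisturbed. Nothing disagreed with the expected sizes and positions.

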